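# Sort solid from hollow chocolates by weight

## Task

Three moulded chocolate barrels look alike, but some are solid and some hollow: tell them apart by their weight in the grip, and stand the solid (heavy) ones in the steel tray and the hollow (light) ones in the wooden tray. Set them down upright on the tray floor without dropping or toppling any, leave them standing free, and do not disturb the timer or the ring cutter.

Things in the scene. Friction and masses are not known exactly. Their poses are not given: they have to be found in the camera images.
- choc_a: Moulded chocolate barrel, plain upright dark-brown cylinder with faint grooves, 58 mm diameter, 100 mm high, standing on its base; all three look alike. Origin: centre of the underside, z up the axis. It is either solid (about 310 to 370 g in all) or hollow (80 to 110 g); which of the three are solid differs from start to start and the name tells nothing. There is at least one of each.
- choc_b: Moulded chocolate barrel, plain upright dark-brown cylinder with faint grooves, 58 mm diameter, 100 mm high, standing on its base; all three look alike. Origin: centre of the underside, z up the axis. It is either solid (about 310 to 370 g in all) or hollow (80 to 110 g); which of the three are solid differs from start to start and the name tells nothing. There is at least one of each.
- choc_c: Moulded chocolate barrel, plain upright dark-brown cylinder with faint grooves, 58 mm diameter, 100 mm high, standing on its base; all three look alike. Origin: centre of the underside, z up the axis. It is either solid (about 310 to 370 g in all) or hollow (80 to 110 g); which of the three are solid differs from start to start and the name tells nothing. There is at least one of each.
- steel_tray: Grey steel tray, for the solid chocolates: fixed shallow open tray, 200 mm (its x) by 130 mm (its y) outside, walls 5 mm thick, on four 7 mm feet, inner floor 12 mm above the work surface, rim 33 mm above it with a round edge that overhangs the walls by 4 mm. Origin: centre of the underside (under the feet, at the work surface), z up.
- wood_tray: Pale wooden tray, for the hollow chocolates: fixed shallow open tray, 200 mm (its x) by 130 mm (its y) outside, walls 5 mm thick, on four 7 mm feet, inner floor 12 mm above the work surface, rim 33 mm above it with a round edge that overhangs the walls by 4 mm. Origin: centre of the underside (under the feet, at the work surface), z up.
- timer: Kitchen timer, white base and red knob, about 69 mm wide, 46 mm high, a bystander. Origin: centre of the underside.
- cutter: Steel ring pastry cutter, 54 mm diameter, 42 mm high, a bystander. Origin: centre of the underside.
- sugar_lamp: Fixed sugar lamp. Origin: near the middle of its foot, on the work surface. Its black lamp head, a box about 280 mm (world x) by 100 mm (world y), hangs at x 0.60 to 0.90, y -0.05 to 0.07, from 0.41 m to 0.55 m above the work surface, and its post rises from the work surface at x 0.74, y -0.08: keep the arm's wrist clear of both by carrying things low and near the robot.
There are look-alikes about, which are no part of the job. Leave any blue or turquoise look-alike of the choc_a alone.

How it is judged:
By the outcome, as a careful person would: the job done as asked, in the order asked, and still so for the second after the job is handed in, with the robot touching nothing.
It also fails if it takes over 72 s, if anything falls off the work surface, if the arm or the gripper's body presses on something with over 40 N, if the wrist force passes 120 N, or if a joint passes its speed limit or range.

## Robot

A 7-joint arm with a two-finger parallel gripper is mounted at the origin on the work surface; the furniture and walls round the work are solid. World frame = base frame: x ahead of the robot, y to its left, z up, the work surface at z = 0. Lengths are in m, angles in rad, forces in N, time in s.
With the tool pointing down it reaches from about 0.4 to 0.85 m from the base axis. Payload 4.5 kg.
Tool frame: the origin (TCP) lies on the centre line of the jaws, within the pads' length; the fingertips stand 17 mm ahead of it and the grasp point (between the pads) lies 2 mm behind it (r.tip_reach is the distance from the TCP to the fingertips, in m); z points along the fingers, y is the line along which they close (so a half turn about z gives the same grasp; the last joint's range is limited). The gripper opens to 88 mm and grips with 3 to 60 N. Pads are 18 mm wide; open, the fingers measure 123 mm over their backs; the gripper's body (75 mm by 187 mm) begins 45 mm behind the grasp point.
Start: joints at [1.231, 0.689, -0.195, 1.565, 0.157, 0.902, -0.215], TCP at [0.228, -0.582, 0.256] pointing down, gripper open.
Joint ranges: [-3.01, 3.01], [-0.46, 2.08], [-1.47, 1.51], [0.13, 2.56], [-1, 4.14], [0.04, 2.09], [-2.66, 2.66]. Speed limits (rad/s): [2.57, 2.57, 3.14, 3.14, 3.14, 3.14, 3.14].

## Interface

Orientations are given as a unit quaternion [x, y, z, w].
In Python, from plant import r gives the robot as it stands.
- The arm moves only by the tool step_arm, never from a script. Its argument "steps" is a list of rows, each a list of 7 numbers: the shift along the tool's x, y, z in cm, then the turn, a rotation vector about the tool's x, y, z in degrees, then the gripper's target within -1 to 1 (shut at 1, half-way at 0, fully open at -1). A call has 1 to 8 rows; each row shifts and turns the commanded pose from where the row before left it, along the tool's axes as they then stand; what a row does not reach is not made up. A row lasts 1/8 s, in which the tool goes at most 62.5 mm and 10.7 degrees, less where a joint would pass 70% of its speed; a pose out of reach is approached as far as the arm can. A call with a gripper value outside its range is refused whole. The fingers move at their own pace and stop on an object; "force" is the grip in N (left out, the last holds). Time passes only in rows, so rows that do not move let the fingers close. It gives the time, the measured TCP pose, the force, the opening and the grip force at its end, in the units of the state.
- r.get_state(): the state, without advancing time (a new reading comes with each control period).
- r.snapshot(name): name is "side" or "top" or "wrist"; returns a dict with "pixels" (420x560x3 uint8, red, green, blue), "fx", "fy", "cx", "cy" (pixels), "cam_to_world" (4x4, takes a point from camera to world coordinates). Camera axes: x right, y down, z forward; pixel columns grow to the right and rows downward; lengths in m; the calibration is good to about 2 mm. A picture is of the moment at which its call begins. There is no depth.
- r.finish_job(): hands the job in; it is judged then, once.
The state is a dict: "clock": time; "q": joint angles; "qd": joint speeds; "joint_torque": joint torques, N m; "tool_pos": TCP position; "eef_rot": TCP orientation; "contact_force": force on the tool from outside, world axes, zero at the start; "moment": the same for the moment, N m; "opening": opening from 0.0 (shut) to 1.0 (fully open); "finger_force": force on a finger pad.
Only numpy, scipy, OpenCV 4.12 (cv2) and the standard library are available. Lean on these libraries where they do the work, as an engineer would, in place of code of your own. Each camera call takes 0.05 s, during which the arm holds its last target. There are 200 camera calls.

## Working session

There is one attempt and no reset: what is moved stays moved. The work goes in short steps, Python scripts to look and compute and a tool call to move; the robot and the scene stay as the last step left them, time stands still between calls to the robot, and variables do not carry over. Pictures are saved under pics/ and viewed, at most 10 in all, crops included, and the job is handed in when it is done.

Besides the shell and the picture viewer there is one more tool, called after ">>>" by a JSON object that holds its "api" and its "payload". step_arm: Moves the arm, as the interface text tells. Its arguments: {"type":"object","properties":{"steps":{"type":"array","items":{"type":"array","items":{"type":"number"}}},"force":{"type":"number"}},"required":["steps"]}

```bash
mkdir -p pics; ls; python3 - <<'E'
from plant import r
import cv2
s=r.get_state();print(s)
for n in("top","side"):
    d=r.snapshot(n);cv2.imwrite(f"pics/{n}0.png",d["pixels"][:,:,::-1])
    print(n,d["fx"],d["cx"],d["cy"],d["cam_to_world"])
E
```

```text
pics
{'clock': 0.0, 'q': array([ 1.23079188,  0.68997303, -0.19450431,  1.56633   ,  0.15729136,
        0.90249939, -0.21509214]), 'qd': array([ 0.00051235, -0.00084238,  0.00027002,  0.00175742, -0.00021827,
       -0.00071525, -0.00068889]), 'joint_torque': array([-8.40785719e-05, -5.27556789e+01, -1.26642399e+00, -1.53423339e+01,
       -5.25781210e-02,  6.75153569e-03,  1.88327135e-04]), 'tool_pos': array([ 0.22796027, -0.58130452,  0.25492033]), 'eef_rot': array([ 9.82576938e-01,  1.85854064e-01, -2.33652585e-04, -8.79391599e-04]), 'contact_force': array([0.12974413, 0.32861039, 0.52970566]), 'moment': array([ 0.01807448, -0.0045524 ,  0.03429821]), 'finger_force': 0.0, 'opening': 0.998119970683093}
top 456.12729655789144 279.7249785429347 210.86651745337966 [[-0.01621327 -0.99654683  0.08143429  0.45802333]
 [-0.99953859  0.01824629  0.02428338 -0.03510271]
 [-0.0256854  -0.081003   -0.99638285  1.24975516]
 [ 0.          0.          0.          1.        ]]
side 416.49381049439444 278.9092376018787 211.6720664523645 [[-0.953334   -0.18014359  0.24228612  0.3120293 ]
 [-0.30155972  0.52908098 -0.79318034  0.72087734]
 [ 0.01469737 -0.82922953 -0.55871494  0.56773229]
 [ 0.          0.          0.          1.        ]]
```

View pics/top0.png

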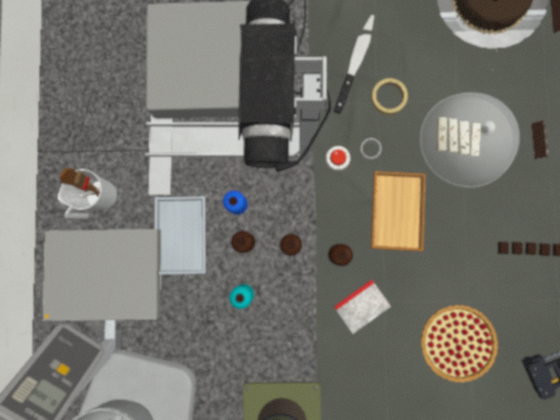

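View pics/side0.png

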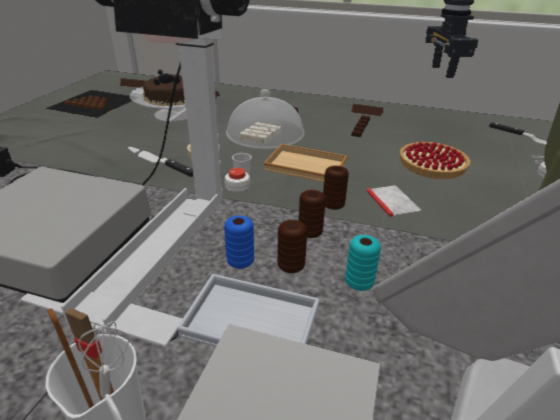

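The top view shows three brown barrels at px (242,241), (291,244) and (341,254). There are blue (235,202) and turquoise (241,296) look-alikes, which I'll leave alone. The steel tray is at (180,235), the wood tray at (399,211), the timer at (338,157) and the cutter at (371,148). The side view agrees. Only the brown cylinders fit the description.

```bash
cat > h.py <<'E'
import numpy as np, cv2
from plant import r
def ray(d,u,v,z):
    M=d["cam_to_world"]; w=M[:3,:3]@np.array([(u-d["cx"])/d["fx"],(v-d["cy"])/d["fy"],1]); o=M[:3,3]
    return (o+w*(z-o[2])/w[2])[:2].round(4)
def proj(d,p):
    M=d["cam_to_world"]; c=M[:3,:3].T@(np.array(p)-M[:3,3]); return c[0]/c[2]*d["fx"]+d["cx"],c[1]/c[2]*d["fy"]+d["cy"]
E
python3 - <<'E'
from h import *
d=r.snapshot("top");im=d["pixels"]
for n,(u,v) in dict(a=(242,241),b=(291,244),c=(341,254),blue=(235,202),teal=(241,296)).items(): print(n,ray(d,u,v,.1))
print("timer",ray(d,338,157,.04),"cutter",ray(d,371,148,.04))
hsv=cv2.cvtColor(im,cv2.COLOR_RGB2HSV)
m=((hsv[...,0]<15)&(hsv[...,1]>90)&(hsv[...,2]<110)&(hsv[...,2]>15)).astype(np.uint8)
for c in cv2.findContours(m,0,2)[0]:
    if cv2.contourArea(c)>150:
        x,y,w,h=cv2.boundingRect(c);print("brown",x,y,w,h,cv2.minEnclosingCircle(c))
for n,q in dict(steel=[(156,198),(204,197),(205,272),(160,274)],wood=[(374,172),(425,173),(424,250),(373,247)]).items(): print(n,[ray(d,u,v,.033).tolist() for u,v in q])
cr=im[120:320,140:440];cv2.imwrite("pics/c1.png",cv2.resize(cr,(780,520),interpolation=cv2.INTER_CUBIC)[:,:,::-1])
E
```

```text
a [0.4775 0.0893]
b [ 0.4679 -0.0341]
c [ 0.4409 -0.1587]
blue [0.5767 0.1062]
teal [0.3405 0.0931]
timer [ 0.6988 -0.1641] cutter [ 0.7213 -0.2528]
brown 329 244 24 21 ((340.5, 254.5), 11.510964393615723)
brown 281 235 20 20 ((290.5, 244.5), 10.12432861328125)
brown 232 231 23 21 ((242.80043029785156, 240.96351623535156), 11.199728965759277)
brown 60 168 24 20 ((71.62903594970703, 179.6290283203125), 12.18222713470459)
brown 533 122 12 35 ((538.0, 139.0441131591797), 17.073532104492188)
brown 552 0 8 31 ((555.5, 14.800000190734863), 15.208321571350098)
brown 466 0 65 25 ((498.0, 1.5), 32.03523635864258)
steel [[0.5985, 0.3284], [0.5987, 0.1981], [0.398, 0.196], [0.3945, 0.3164]]
wood [[0.6574, -0.26], [0.6519, -0.3955], [0.447, -0.3843], [0.457, -0.2508]]
```

View pics/c1.png

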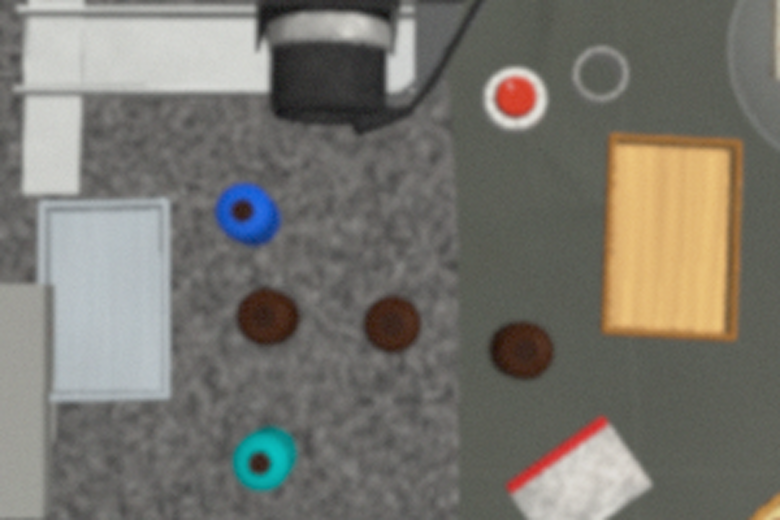

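The crop confirms three plain brown barrels (crop px (268,316), (392,323), (522,350)). They differ from the blue and turquoise ones, which I'll avoid. The tall grey box beside the steel tray covers its corner, so I'll check the box height while I start moving.

```bash
python3 - <<'E'
from h import *
t=r.snapshot("top");s=r.snapshot("side")
def P(d):
    M=d["cam_to_world"];K=np.array([[d["fx"],0,d["cx"]],[0,d["fy"],d["cy"]],[0,0,1]]);return K@np.linalg.inv(M)[:3]
for n,a,b in [("box1",(160,230),(230,331)),("box2",(160,320),(383,370)),("blue",(235,201),(239,222)),("b",(291,244),(312,197)),("steel_fl",(204,197),(207,279)),("steel_fr",(205,272),(318,295)),("wood near",(374,172),(265,164)),("lampgrey left block",(150,108),(40,262))]:
    X=cv2.triangulatePoints(P(t),P(s),np.float64(a),np.float64(b))[:,0];print(n,(X[:3]/X[3]).round(3))
for n,u,v in [("a",242.8,241),("b",290.5,244.5),("c",340.5,254.5)]:print(n,ray(t,u,v,.05))
E
```

```text
box1 [0.513 0.317 0.036]
box2 [0.274 0.314 0.037]
blue [0.58  0.107 0.093]
b [ 0.468 -0.034  0.091]
steel_fl [0.605 0.203 0.019]
steel_fr [0.398 0.195 0.036]
wood near [ 0.657 -0.261  0.027]
lampgrey left block [0.835 0.331 0.101]
a [0.4783 0.0926]
b [ 0.4671 -0.0327]
c [ 0.4389 -0.1627]
```

>>> {"api": "step_arm", "payload": {"steps": [[0, 0, 0, 0, 0, 10.7, -1], [0, 0, 0, 0, 0, 10.7, -1], [3, -6, 0, 0, 0, 0, -1], [3, -6, 0, 0, 0, 0, -1], [3, -6, 0, 0, 0, 0, -1], [3, -6, 0, 0, 0, 0, -1], [3, -6, 0, 0, 0, 0, -1], [0, 0, 0, 0, 0, 0, -1]]}}

```text
clock: 1.25
tool_pos: [0.371, -0.2969, 0.2559]
eef_rot: [1.0, 0.006, 0.001, -0.001]
contact_force: [0.1, -0.9, -0.1]
opening: 0.999
finger_force: 0.0
```

>>> {"api": "step_arm", "payload": {"steps": [[3, -5, 0, 0, 0, 0, -1], [3.8, -5, 0, 0, 0, 0, -1], [0, -3.3, 0, 0, 0, 0, -1], [0, 0, 0, 0, 0, 0, -1]]}}

```text
clock: 1.75
tool_pos: [0.4359, -0.1677, 0.2556]
eef_rot: [1.0, 0.002, -0.0, -0.0]
contact_force: [-0.9, 0.2, -0.2]
opening: 1.002
finger_force: 0.0
```

```bash
python3 - <<'E'
from h import *
d=r.snapshot("wrist");cv2.imwrite("pics/w1.png",d["pixels"][:,:,::-1]);print(d["fx"],d["cam_to_world"],r.get_state()["tool_pos"],r.get_state()["contact_force"])
for p in [(.478,.093),(.467,-.033),(.439,-.163)]:
    print(proj(d,(*p,.1)),proj(d,(*p,0)))
E
```

```text
325.73744535470894 [[ 4.96764777e-03 -9.54759018e-01 -2.97339100e-01  5.12296590e-01]
 [-9.99987257e-01 -5.01025920e-03 -6.18802951e-04 -1.67482572e-01]
 [-8.98938263e-04  2.97338385e-01 -9.54771741e-01  3.85064175e-01]
 [ 0.00000000e+00  0.00000000e+00  0.00000000e+00  1.00000000e+00]] [ 0.43560885 -0.16974091  0.25573555] [ 0.39385951 -0.45494015  0.56199097]
(np.float64(-24.435356746552145), np.float64(146.28642889625002)) (np.float64(51.62205000577586), np.float64(136.20060069983037))
(np.float64(122.7547176623554), np.float64(159.70843485610374)) (np.float64(161.2616697121714), np.float64(146.3480378972341))
(np.float64(271.03635445137814), np.float64(191.429178763843)) (np.float64(272.3585923320521), np.float64(170.5803276284555))
```

View pics/w1.png

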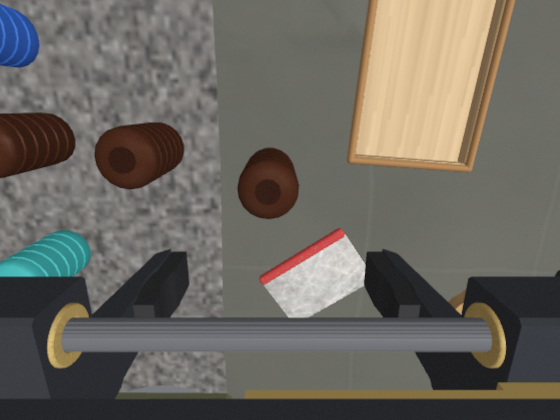

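The wrist view shows c's top disc centred near (268,188), b's near (127,157), and the wood tray corner at the upper right. I'll cast rays to the barrel tops.

```bash
python3 - <<'E'
from h import *
d=r.snapshot("wrist")
for p in [(268,188),(127,157)]: print(ray(d,*p,.1))
print([ray(d,*p,.033).tolist() for p in [(350,162),(471,169)]])
E
```

```text
[ 0.4419 -0.1625]
[ 0.4696 -0.0394]
[[0.4546, -0.25], [0.4471, -0.3827]]
```

>>> {"api": "step_arm", "payload": {"steps": [[0.5, -0.7, 4, 0, 0, 0, -1], [0, 0, 5, 0, 0, 0, -1], [0, 0, 0, 0, 0, 0, -1]]}}

```text
clock: 2.22
tool_pos: [0.4382, -0.1639, 0.1634]
eef_rot: [1.0, -0.001, -0.004, -0.0]
contact_force: [-0.9, -0.1, 0.3]
opening: 1.002
finger_force: 0.0
```

>>> {"api": "step_arm", "payload": {"steps": [[0.3, -0.1, 4, 0, 0, 0, -1], [0, 0, 3, 0, 0, 0, -1], [0, 0, 1.8, 0, 0, 0, -1], [0, 0, 0, 0, 0, 0, -1]]}}

```text
clock: 2.72
tool_pos: [0.444, -0.163, 0.0784]
eef_rot: [1.0, -0.001, 0.0, 0.0]
contact_force: [-0.6, -0.1, -0.1]
opening: 0.999
finger_force: 0.0
```

>>> {"api": "step_arm", "payload": {"force": 18, "steps": [[0, 0, 0, 0, 0, 0, 0], [0, 0, 0, 0, 0, 0, 1], [0, 0, 0, 0, 0, 0, 1], [0, 0, 0, 0, 0, 0, 1], [0, 0, 0, 0, 0, 0, 1], [0, 0, 0, 0, 0, 0, 1]]}}

```text
clock: 3.48
tool_pos: [0.444, -0.1611, 0.0783]
eef_rot: [1.0, 0.0, 0.0, -0.0]
contact_force: [-1.2, 1.6, 6.8]
opening: 0.65
finger_force: 17.7
```

>>> {"api": "step_arm", "payload": {"steps": [[0, 0, -1, 0, 0, 0, 1], [0, 0, -2, 0, 0, 0, 1], [0, 0, -2, 0, 0, 0, 1], [0, 0, 0, 0, 0, 0, 1], [0, 0, 0, 0, 0, 0, 1], [0, 0, 0, 0, 0, 0, 1]]}}

```text
clock: 4.22
tool_pos: [0.4432, -0.1614, 0.127]
eef_rot: [1.0, 0.0, -0.001, -0.0]
contact_force: [-0.1, 0.1, -2.9]
opening: 0.654
finger_force: 17.7
```

```bash
python3 - <<'E'
from h import *
s=r.get_state();print(s)
for _ in range(4): r.snapshot("top");print(r.get_state()["contact_force"])
E
```

```text
{'clock': 4.225, 'q': array([ 0.26522343,  0.72727695, -0.02225757,  2.13373759,  0.05333168,
        0.28257411, -1.37305647]), 'qd': array([ 1.27613768e-03,  3.55448167e-05, -8.08876319e-04, -1.29432770e-03,
       -3.13334543e-04,  3.33127075e-04, -1.22643617e-04]), 'joint_torque': array([ 2.12253170e-02, -4.64263844e+01,  1.08812179e+00, -5.87478071e+00,
       -3.22121450e-03, -5.82323573e-02, -1.69286832e-04]), 'tool_pos': array([ 0.44320039, -0.16139869,  0.12702859]), 'eef_rot': array([ 9.99999703e-01,  1.93135118e-04, -7.31293823e-04, -1.51264709e-04]), 'contact_force': array([-0.0753795 ,  0.10325741, -2.91464711]), 'moment': array([ 0.03880096,  0.01376017, -0.00771101]), 'finger_force': 17.73063245174285, 'opening': 0.6539705235891592}
[-0.48055042 -0.15979432 -3.20988959]
[ 0.4050619   0.22776057 -3.55815931]
[ 0.55720701 -0.38569556 -2.31087377]
[-0.14011976  0.78937323 -4.0039373 ]
```

c lifts about 3.2 N (≈330 g), so it's solid and goes to the steel tray.

>>> {"api": "step_arm", "payload": {"force": 25, "steps": [[0, 0, -4, 0, 0, 0, 1], [0, 0, -4.3, 0, 0, 0, 1], [1, -2, 0, 0, 0, 0, 1], [1.2, -5, 0, 0, 0, 0, 1], [1.2, -5, 0, 0, 0, 0, 1], [1.2, -5, 0, 0, 0, 0, 1], [1.2, -5, 0, 0, 0, 0, 1], [1.2, -5, 0, 0, 0, 0, 1]]}}

```text
clock: 5.42
tool_pos: [0.5134, 0.1101, 0.2104]
eef_rot: [1.0, 0.0, -0.0, 0.0]
contact_force: [1.2, 0.3, -2.9]
opening: 0.651
finger_force: 24.7
```

>>> {"api": "step_arm", "payload": {"steps": [[1.2, -5, 0, 0, 0, 0, 1], [1.2, -5, 0, 0, 0, 0, 1], [0.8, -3.5, 0, 0, 0, 0, 1], [0, -1, 0, 0, 0, 0, 1], [0, 0, 0, 0, 0, 0, 1], [0, 0, 0, 0, 0, 0, 1]]}}

```text
clock: 6.18
tool_pos: [0.5454, 0.251, 0.2105]
eef_rot: [1.0, -0.001, -0.0, 0.001]
contact_force: [-0.6, 0.2, -3.2]
opening: 0.648
finger_force: 24.6
```

```bash
python3 - <<'E'
from h import *
d=r.snapshot("wrist");cv2.imwrite("pics/w2.png",d["pixels"][:,:,::-1])
s=r.get_state();print(s["tool_pos"],s["q"],s["contact_force"],s["opening"])
for p in [(.398,.197),(.6,.197),(.6,.328),(.513,.317)]: print(p,proj(d,(*p,.033)))
E
```

```text
[0.54558114 0.25113111 0.21065092] [-0.54896552  0.71124576  0.07045458  1.69535761 -0.06632488  0.73861884
 -2.01961055] [ 0.24604753  0.90049119 -3.04122751] 0.6494775233472444
(0.398, 0.197) (np.float64(324.8955078450805), np.float64(318.50739129463244))
(0.6, 0.197) (np.float64(334.2764497480279), np.float64(131.0335464326547))
(0.6, 0.328) (np.float64(191.77905253133443), np.float64(131.32728867280298))
(0.513, 0.317) (np.float64(209.67549084743962), np.float64(220.56545060499747))
```

View pics/w2.png

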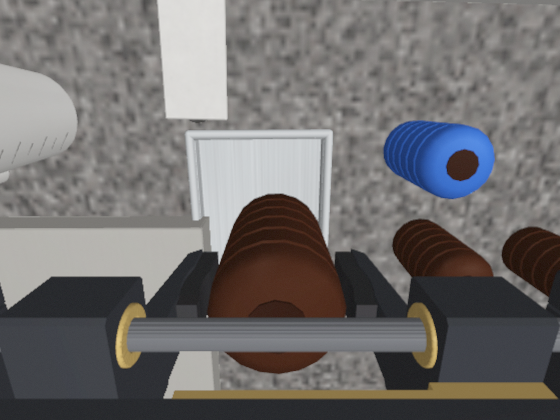

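The tray rim corners at (188,133) and (331,132) match the estimate, and the barrel is over the tray's floor. Lowering it now.

>>> {"api": "step_arm", "payload": {"steps": [[0, 0, 3, 0, 0, 0, 1], [0, 0, 3.5, 0, 0, 0, 1], [0, 0, 3, 0, 0, 0, 1], [0, 0, 1.5, 0, 0, 0, 1], [0, 0, 0.5, 0, 0, 0, 1], [0, 0, 0, 0, 0, 0, 1]]}}

```text
clock: 6.98
tool_pos: [0.5461, 0.2534, 0.0963]
eef_rot: [1.0, -0.0, 0.001, -0.0]
contact_force: [0.0, 0.3, -2.6]
opening: 0.652
finger_force: 24.6
```

>>> {"api": "step_arm", "payload": {"steps": [[0, 0, 0.2, 0, 0, 0, 1], [0, 0, 0.15, 0, 0, 0, 1], [0, 0, 0, 0, 0, 0, 1]]}}

```text
clock: 7.35
tool_pos: [0.5456, 0.2536, 0.0924]
eef_rot: [1.0, 0.0, 0.0, -0.0]
contact_force: [-0.8, 0.4, -4.5]
opening: 0.651
finger_force: 24.6
```

>>> {"api": "step_arm", "payload": {"steps": [[0, 0, 0.15, 0, 0, 0, 1], [0, 0, 0.1, 0, 0, 0, 1], [0, 0, 0, 0, 0, 0, 1]]}}

```text
clock: 7.72
tool_pos: [0.5455, 0.2535, 0.0896]
eef_rot: [1.0, 0.0, -0.0, 0.0]
contact_force: [0.1, 0.4, -2.8]
opening: 0.652
finger_force: 24.6
```

>>> {"api": "step_arm", "payload": {"steps": [[0, 0, 0.1, 0, 0, 0, 1], [0, 0, 0, 0, 0, 0, 1]]}}

```text
clock: 7.98
tool_pos: [0.5456, 0.2535, 0.0887]
eef_rot: [1.0, 0.0, 0.0, 0.0]
contact_force: [0.1, 0.9, -2.0]
opening: 0.651
finger_force: 24.6
```

>>> {"api": "step_arm", "payload": {"steps": [[0, 0, 0.1, 0, 0, 0, 1], [0, 0, 0, 0, 0, 0, 1]]}}

```text
clock: 8.22
tool_pos: [0.5458, 0.2536, 0.0886]
eef_rot: [1.0, 0.0, 0.0, -0.0]
contact_force: [-1.0, -0.9, 4.1]
opening: 0.652
finger_force: 24.6
```

Contact made (force went positive). Releasing gently.

>>> {"api": "step_arm", "payload": {"steps": [[0, 0, 0, 0, 0, 0, -0.4], [0, 0, 0, 0, 0, 0, -0.6], [0, 0, 0, 0, 0, 0, -0.9], [0, 0, 0, 0, 0, 0, -1], [0, 0, 0, 0, 0, 0, -1]]}}

```text
clock: 8.85
tool_pos: [0.5456, 0.2534, 0.0876]
eef_rot: [1.0, 0.0, -0.0, 0.0]
contact_force: [0.6, -0.8, 0.2]
opening: 1.003
finger_force: 0.0
```

>>> {"api": "step_arm", "payload": {"steps": [[0, 0, -2, 0, 0, 0, -1], [0, 0, -4, 0, 0, 0, -1], [0, 0, -6, 0, 0, 0, -1], [0, 0, -2, 0, 0, 0, -1], [-1.5, 3, 0, 0, 0, 0, -1], [-2, 5, 0, 0, 0, 0, -1], [-2, 5, 0, 0, 0, 0, -1], [-1.3, 3, 0, 0, 0, 0, -1]]}}

```text
clock: 9.85
tool_pos: [0.4763, 0.0906, 0.2279]
eef_rot: [1.0, -0.001, -0.0, 0.001]
contact_force: [-0.2, 0.9, -0.6]
opening: 0.999
finger_force: 0.0
```

>>> {"api": "step_arm", "payload": {"steps": [[0, 0, 0, 0, 0, 0, -1], [0, 0, 0, 0, 0, 0, -1]]}}

```text
clock: 10.1
tool_pos: [0.4782, 0.0945, 0.2279]
eef_rot: [1.0, 0.001, 0.001, -0.0]
contact_force: [0.2, 0.1, 0.5]
opening: 1.003
finger_force: 0.0
```

```bash
python3 - <<'E'
from h import *
d=r.snapshot("wrist");im=d["pixels"];cv2.imwrite("pics/w3.png",im[:,:,::-1])
s=r.get_state();print(s["tool_pos"],s["contact_force"])
for p in [(.478,.093),(.4696,-.039)]: print(proj(d,(*p,.1)))
E
```

```text
[0.47832205 0.09494245 0.22781757] [-0.03371778 -0.04609584 -0.52793645]
(np.float64(278.00962669653177), np.float64(204.02861672818977))
(np.float64(436.68522745676296), np.float64(213.9795050712504))
```

View pics/w3.png

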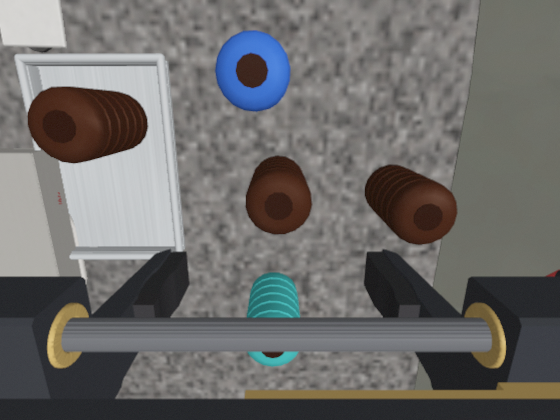

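c stands upright in the steel tray (72,125). Barrel a's top is at (278,201), right where predicted, and b's is at about (423,210). Descending on a.

>>> {"api": "step_arm", "payload": {"steps": [[0, 0.1, 5, 0, 0, 0, -1], [0, 0, 5, 0, 0, 0, -1], [0, 0, 3, 0, 0, 0, -1], [0, 0, 2, 0, 0, 0, -1], [0, 0, 0, 0, 0, 0, -1], [0, 0, 0, 0, 0, 0, -1]]}}

```text
clock: 10.9
tool_pos: [0.4782, 0.0933, 0.0781]
eef_rot: [1.0, 0.001, 0.001, -0.0]
contact_force: [-0.6, -0.7, -0.2]
opening: 1.002
finger_force: 0.0
```

>>> {"api": "step_arm", "payload": {"force": 18, "steps": [[0, 0, 0, 0, 0, 0, 0], [0, 0, 0, 0, 0, 0, 1], [0, 0, 0, 0, 0, 0, 1], [0, 0, 0, 0, 0, 0, 1], [0, 0, 0, 0, 0, 0, 1], [0, 0, 0, 0, 0, 0, 1]]}}

```text
clock: 11.65
tool_pos: [0.4779, 0.0928, 0.078]
eef_rot: [1.0, 0.0, 0.0, -0.0]
contact_force: [-0.3, 2.0, 5.4]
opening: 0.662
finger_force: 18.0
```

>>> {"api": "step_arm", "payload": {"steps": [[0, 0, -1, 0, 0, 0, 1], [0, 0, -2, 0, 0, 0, 1], [0, 0, -2, 0, 0, 0, 1], [0, 0, 0, 0, 0, 0, 1], [0, 0, 0, 0, 0, 0, 1], [0, 0, 0, 0, 0, 0, 1]]}}

```text
clock: 12.4
tool_pos: [0.477, 0.0923, 0.127]
eef_rot: [1.0, 0.0, -0.001, 0.0]
contact_force: [-0.3, 0.8, -4.4]
opening: 0.662
finger_force: 18.0
```

```bash
python3 - <<'E'
from h import *
for _ in range(4): r.snapshot("top");s=r.get_state();print(s["contact_force"],s["tool_pos"])
E
```

```text
[ 0.57542592 -0.22527321 -3.51229534] [0.47709935 0.09236994 0.12698223]
[-0.45034014 -0.28351519 -2.34707429] [0.47720631 0.09238506 0.12707265]
[ 0.07809034  0.02816833 -3.16347963] [0.47727845 0.09239926 0.12717276]
[-0.23687165 -0.91875889 -4.12164522] [0.47738189 0.09241238 0.12728276]
```

a weighs ≈3.4 N, so it's solid and goes to the steel tray. That makes b hollow.

>>> {"api": "step_arm", "payload": {"force": 25, "steps": [[0, 0, -4, 0, 0, 0, 1], [-0.5, -3, 0, 0, 0, 0, 1], [-0.5, -4, 0, 0, 0, 0, 1], [-1, -4, 0, 0, 0, 0, 1], [-0.5, -3, 0, 0, 0, 0, 1], [-0.5, -2, 0, 0, 0, 0, 1], [0, 0, 0, 0, 0, 0, 1], [0, 0, 0, 0, 0, 0, 1]]}}

```text
clock: 13.6
tool_pos: [0.4477, 0.2509, 0.1675]
eef_rot: [1.0, -0.001, -0.0, 0.001]
contact_force: [-0.0, -0.0, -2.7]
opening: 0.66
finger_force: 25.0
```

>>> {"api": "step_arm", "payload": {"steps": [[0, 0, 3, 0, 0, 0, 1], [0, 0, 3, 0, 0, 0, 1], [0, 0, 1, 0, 0, 0, 1], [0, 0, 0, 0, 0, 0, 1], [0, 0, 0, 0, 0, 0, 1]]}}

```text
clock: 14.22
tool_pos: [0.4483, 0.2524, 0.0986]
eef_rot: [1.0, -0.0, 0.001, -0.0]
contact_force: [0.2, -1.0, -3.4]
opening: 0.659
finger_force: 25.0
```

>>> {"api": "step_arm", "payload": {"steps": [[0, 0, 0.4, 0, 0, 0, 1], [0, 0, 0.3, 0, 0, 0, 1], [0, 0, 0.1, 0, 0, 0, 1], [0, 0, 0, 0, 0, 0, 1]]}}

```text
clock: 14.72
tool_pos: [0.4476, 0.2526, 0.0901]
eef_rot: [1.0, 0.0, 0.0, -0.0]
contact_force: [-1.2, -0.3, 2.5]
opening: 0.66
finger_force: 25.0
```

>>> {"api": "step_arm", "payload": {"steps": [[0, 0, 0.1, 0, 0, 0, 1], [0, 0, 0, 0, 0, 0, 1]]}}

```text
clock: 14.98
tool_pos: [0.4476, 0.2527, 0.09]
eef_rot: [1.0, 0.0, 0.0, -0.0]
contact_force: [-2.5, 0.7, 12.1]
opening: 0.66
finger_force: 25.0
```

>>> {"api": "step_arm", "payload": {"steps": [[0, 0, 0.1, 0, 0, 0, 1], [0, 0, 0, 0, 0, 0, 1]]}}

```text
clock: 15.22
tool_pos: [0.4476, 0.2527, 0.0898]
eef_rot: [1.0, 0.0, 0.001, -0.001]
contact_force: [-4.0, -0.7, 22.4]
opening: 0.658
finger_force: 25.0
```

>>> {"api": "step_arm", "payload": {"steps": [[0, 0, -0.2, 0, 0, 0, 1], [0, 0, 0, 0, 0, 0, -0.4], [0, 0, 0, 0, 0, 0, -0.6], [0, 0, 0, 0, 0, 0, -0.9], [0, 0, 0, 0, 0, 0, -1], [0, 0, 0, 0, 0, 0, -1]]}}

```text
clock: 15.98
tool_pos: [0.4476, 0.2525, 0.0896]
eef_rot: [1.0, 0.0, -0.0, 0.0]
contact_force: [-0.4, -0.3, 0.2]
opening: 1.0
finger_force: 0.0
```

>>> {"api": "step_arm", "payload": {"steps": [[0, 0, -2, 0, 0, 0, -1], [0, 0, -4, 0, 0, 0, -1], [0, 0, -6, 0, 0, 0, -1], [0, 0, -2, 0, 0, 0, -1], [0.5, 5, 0, 0, 0, 0, -1], [0.5, 6, 0, 0, 0, 0, -1], [0.5, 6, 0, 0, 0, 0, -1], [0.5, 6, 0, 0, 0, 0, -1]]}}

```text
clock: 16.98
tool_pos: [0.4676, 0.0207, 0.2298]
eef_rot: [1.0, 0.0, 0.0, 0.0]
contact_force: [0.3, -0.7, 0.2]
opening: 0.998
finger_force: 0.0
```

>>> {"api": "step_arm", "payload": {"steps": [[0, 5.5, 0, 0, 0, 0, -1], [0, 0, 0, 0, 0, 0, -1], [0, 0, 0, 0, 0, 0, -1]]}}

```text
clock: 17.35
tool_pos: [0.4676, -0.0319, 0.2297]
eef_rot: [1.0, 0.0, -0.0, -0.0]
contact_force: [-0.6, 0.6, 0.5]
opening: 1.001
finger_force: 0.0
```

```bash
python3 - <<'E'
from h import *
d=r.snapshot("wrist");im=d["pixels"];cv2.imwrite("pics/w4.png",im[:,:,::-1])
s=r.get_state();print(s["tool_pos"],s["contact_force"])
hsv=cv2.cvtColor(im,cv2.COLOR_RGB2HSV)
m=((hsv[...,0]<15)&(hsv[...,1]>90)&(hsv[...,2]<110)&(hsv[...,2]>15)).astype(np.uint8)
for c in cv2.findContours(m,0,2)[0]:
    if cv2.contourArea(c)>400: print(cv2.boundingRect(c))
print(proj(d,(.4696,-.036,.1)))
E
```

```text
[ 0.46769568 -0.03106655  0.22967802] [-0.07863238  0.07953614 -0.14935496]
(0, 176, 42, 61)
(244, 155, 65, 77)
(0, 85, 22, 54)
(62, 38, 31, 34)
(np.float64(281.07424358132806), np.float64(200.6256209138698))
```

View pics/w4.png

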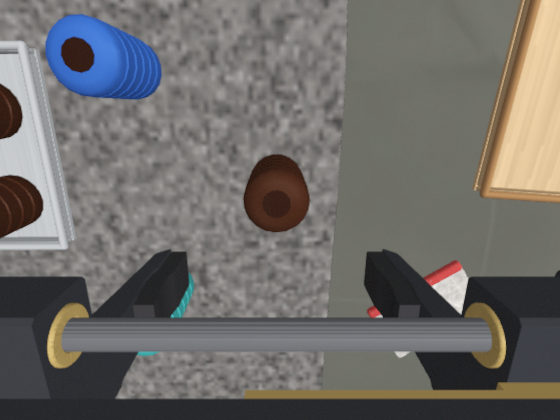

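Both solids are standing in the steel tray at the left. b's top disc is centred at about (276,199), i.e. (0.470, -0.034). Small correction, then grip.

>>> {"api": "step_arm", "payload": {"steps": [[0.2, 0.3, 5, 0, 0, 0, -1], [0, 0, 5, 0, 0, 0, -1], [0, 0, 3, 0, 0, 0, -1], [0, 0, 2, 0, 0, 0, -1], [0, 0, 0, 0, 0, 0, -1], [0, 0, 0, 0, 0, 0, -1]]}}

```text
clock: 18.15
tool_pos: [0.4701, -0.0344, 0.0803]
eef_rot: [1.0, 0.001, 0.0, -0.0]
contact_force: [0.7, -0.4, 1.0]
opening: 0.999
finger_force: 0.0
```

>>> {"api": "step_arm", "payload": {"force": 12, "steps": [[0, 0, 0, 0, 0, 0, 0], [0, 0, 0, 0, 0, 0, 1], [0, 0, 0, 0, 0, 0, 1], [0, 0, 0, 0, 0, 0, 1], [0, 0, 0, 0, 0, 0, 1], [0, 0, 0, 0, 0, 0, 1]]}}

```text
clock: 18.9
tool_pos: [0.4699, -0.0353, 0.08]
eef_rot: [1.0, 0.0, 0.0, -0.0]
contact_force: [0.0, 2.0, 5.7]
opening: 0.662
finger_force: 12.0
```

>>> {"api": "step_arm", "payload": {"steps": [[0, 0, -1, 0, 0, 0, 1], [0, 0, -2, 0, 0, 0, 1], [0, 0, -2, 0, 0, 0, 1], [0, 0, 0, 0, 0, 0, 1], [0, 0, 0, 0, 0, 0, 1], [0, 0, 0, 0, 0, 0, 1]]}}

```text
clock: 19.65
tool_pos: [0.4692, -0.0355, 0.129]
eef_rot: [1.0, 0.0, -0.001, 0.0]
contact_force: [-0.3, 0.2, -1.4]
opening: 0.661
finger_force: 12.0
```

```bash
python3 - <<'E'
from h import *
for _ in range(4): r.snapshot("top");s=r.get_state();print(s["contact_force"],s["tool_pos"])
E
```

```text
[-0.21119938 -0.03103153 -0.94466218] [ 0.46918357 -0.03553005  0.12903956]
[ 0.52263473 -0.08512468 -0.84328338] [ 0.46924547 -0.03551575  0.12912499]
[-0.6376589   1.10717626 -0.84078896] [ 0.46931303 -0.03549439  0.12919154]
[-0.02077674 -0.22776629 -0.15503817] [ 0.46943172 -0.03548747  0.12930525]
```

b is ≈0.9 N, so hollow. It goes to the wood tray.

>>> {"api": "step_arm", "payload": {"steps": [[0, 0, -4, 0, 0, 0, 1], [1, 3, 0, 0, 0, 0, 1], [1.2, 5, 0, 0, 0, 0, 1], [1.2, 5, 0, 0, 0, 0, 1], [1.2, 5, 0, 0, 0, 0, 1], [1.2, 5, 0, 0, 0, 0, 1], [1.2, 4, 0, 0, 0, 0, 1], [0, 1.5, 0, 0, 0, 0, 1]]}}

```text
clock: 20.85
tool_pos: [0.5394, -0.3236, 0.1692]
eef_rot: [1.0, -0.002, 0.0, 0.001]
contact_force: [0.6, 0.1, -0.3]
opening: 0.661
finger_force: 12.0
```

>>> {"api": "step_arm", "payload": {"steps": [[0, 0, 0, 0, 0, 0, 1], [0, 0, 3, 0, 0, 0, 1], [0, 0, 3, 0, 0, 0, 1], [0, 0, 0.9, 0, 0, 0, 1], [0, 0, 0, 0, 0, 0, 1], [0, 0, 0, 0, 0, 0, 1]]}}

```text
clock: 21.6
tool_pos: [0.5406, -0.3203, 0.1019]
eef_rot: [1.0, 0.0, 0.001, 0.0]
contact_force: [0.2, -0.3, -0.5]
opening: 0.663
finger_force: 12.0
```

```bash
python3 - <<'E'
from h import *
d=r.snapshot("top");im=d["pixels"];cv2.imwrite("pics/t2.png",cv2.resize(im[120:320,140:440],(780,520),interpolation=cv2.INTER_CUBIC)[:,:,::-1])
s=r.get_state();print(s["tool_pos"],s["contact_force"])
E
```

```text
[ 0.54053406 -0.32054681  0.10200116] [ 0.2871443  -0.63709502 -1.50793682]
```

View pics/t2.png

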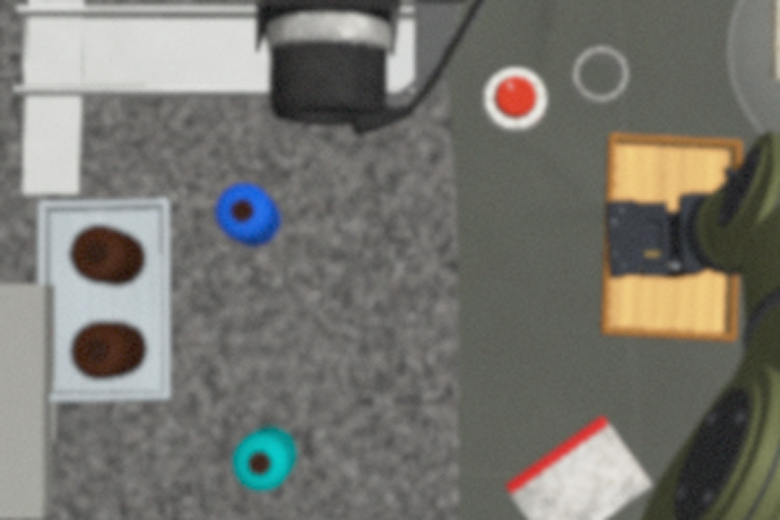

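Both solids stand in the steel tray at crop px (107,255) and (108,350), and the gripper is centred over the wood tray. The timer and cutter haven't moved. Lowering.

>>> {"api": "step_arm", "payload": {"steps": [[0, 0, 0.5, 0, 0, 0, 1], [0, 0, 0.3, 0, 0, 0, 1], [0, 0, 0.1, 0, 0, 0, 1], [0, 0, 0, 0, 0, 0, 1]]}}

```text
clock: 22.15
tool_pos: [0.5399, -0.3204, 0.0921]
eef_rot: [1.0, 0.0, 0.0, 0.0]
contact_force: [-1.2, 2.0, 2.9]
opening: 0.662
finger_force: 12.0
```

>>> {"api": "step_arm", "payload": {"steps": [[0, 0, 0.1, 0, 0, 0, 1], [0, 0, 0, 0, 0, 0, 1]]}}

```text
clock: 22.4
tool_pos: [0.5399, -0.3203, 0.0919]
eef_rot: [1.0, 0.0, 0.0, -0.0]
contact_force: [-0.5, 2.6, 9.9]
opening: 0.662
finger_force: 12.0
```

>>> {"api": "step_arm", "payload": {"steps": [[0, 0, -0.05, 0, 0, 0, 1], [0, 0, 0, 0, 0, 0, -0.4], [0, 0, 0, 0, 0, 0, -0.6], [0, 0, 0, 0, 0, 0, -0.9], [0, 0, 0, 0, 0, 0, -1], [0, 0, 0, 0, 0, 0, -1]]}}

```text
clock: 23.15
tool_pos: [0.5397, -0.3205, 0.0912]
eef_rot: [1.0, 0.0, -0.0, 0.0]
contact_force: [0.1, -0.7, 0.2]
opening: 1.0
finger_force: 0.0
```

>>> {"api": "step_arm", "payload": {"steps": [[0, 0, -2, 0, 0, 0, -1], [0, 0, -4, 0, 0, 0, -1], [0, 0, -6, 0, 0, 0, -1], [0, 0, -2, 0, 0, 0, -1], [-5, 0, 0, 0, 0, 0, -1], [-5, 0, 0, 0, 0, 0, -1], [0, 0, 0, 0, 0, 0, -1], [0, 0, 0, 0, 0, 0, -1]]}}

```text
clock: 24.15
tool_pos: [0.4409, -0.3208, 0.2325]
eef_rot: [1.0, 0.0, 0.001, 0.001]
contact_force: [0.7, -0.1, 0.1]
opening: 1.001
finger_force: 0.0
```

```bash
python3 - <<'E'
from h import *
d=r.snapshot("side");im=d["pixels"];cv2.imwrite("pics/s2.png",im[:,:,::-1])
E
```

```text
(no output)
```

View pics/s2.png

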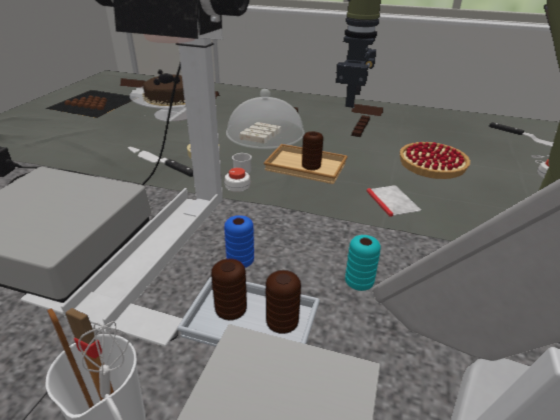

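All three stand upright: two in the steel tray at (229,290) and (283,302), and one in the wood tray at (312,150). The bystanders haven't moved and the gripper is clear.

```bash
python3 -c "
from plant import r
print(r.finish_job())"
```

```text
the job is handed in; nothing more can be done
None
```

The job is handed in at about 24 s of the 72 s: two barrels weighed solid (about 3.3 N each) and stand upright in the steel tray, the hollow one (about 0.9 N) stands upright in the wooden tray, and the timer and ring cutter were not touched.

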